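Lay a coffee place from the coaster outward

TASK

Lay a coffee place, each thing set out from the last and all as seen from the robot: stand the espresso cup on the middle of the coaster, the little pinch bowl straight to the right of the coaster, the tea light straight behind the bowl (away from the robot), and the match box straight to the right of the tea light. The last three stand flat on the worktop, middles 9 cm from the middle of the thing they are set out from, and everything may be turned any way about the vertical. Leave the tamper, the big mug and the teaspoon where they are, and let go of everything.

Things in the scene. Friction and masses are not known exactly. Their poses are not given: they have to be found in the camera images.
- cup_mid (a point): small cream espresso cup, standing upright; round body 64 mm across at the rim, narrowing to 44 mm at the foot, 50 mm high, with one loop handle 12 mm wide. This point lies on the axis of the round body, half-way up (25 mm above its underside). Axes here: z up; the handle reaches out along -y, to 60 mm from the axis; x is across the handle. The body can be gripped near the rim across x, or the handle pinched.
- bowl_mid (a point): little yellow pinch bowl, open upward, 52 mm across the rim, narrowing to 34 mm at the foot, 18 mm high; this point is on its axis, half-way up (9 mm above its underside), z up
- tea_light_mid (a point): tea light, a low round metal cup of wax, 38 mm across, 15 mm high; this point is on its axis, half-way up (7.5 mm above its underside), z up
- matchbox_mid (a point): match box lying flat, shut, 38 mm along its x, 58 mm along its y, 16 mm high; this point is its centre (8 mm above its underside), z up
- coaster: round cork coaster with a brass rim, 94 mm across, 8 mm thick, fixed to the worktop; origin at the centre of its underside, on the worktop; its x points away from the robot, y to the robot's left, z up. (A wall cabinet hangs 0.47 m above the worktop; its nearest lower corner is about 0.54 m ahead of the robot's base and 0.13 m to the right: keep the arm back when crossing there.)
- tamper: bystander: coffee tamper standing on its steel base, with a wooden grip, 54 mm across, 81 mm high; origin at the centre of its underside
- mug: bystander: big stoneware mug, 87 mm across, 120 mm with its handle, 72 mm high; origin at its underside, in the middle of its length with the handle
- teaspoon: bystander: steel teaspoon lying flat, 132 x 26 x 9 mm, x along its length; origin at the middle of its underside
Mind the look-alikes: they are no part of the job. What is meant by the part that bears tea_light_mid is not blue, and is the smaller of those in its own colour.

How it is judged (in metres and radians):
At the end, for the whole second after the job is handed in: Cup upright on the coaster, within 12 mm of its centre; bowl 90 mm right of the coaster's centre (15 mm in x and y); tea light 90 mm (15 mm) behind the bowl, match box 90 mm (15 mm) right of the tea light, sideways within about 25 to 35 mm of the coaster's grid; all flat and at rest (horizontal distance between cup_mid and coaster below 0.012 m and z of cup_mid in the frame of coaster between 0.028 and 0.038 m and x of bowl_mid in the frame of coaster between -0.015 and 0.015 m and y of bowl_mid in the frame of coaster between -0.105 and -0.075 m and height (world z) of bowl_mid between 0.004 and 0.014 m and x of tea_light_mid in the frame of coaster between 0.06 and 0.12 m and y of tea_light_mid in the frame of coaster between -0.115 and -0.065 m and horizontal distance between tea_light_mid and bowl_mid between 0.075 and 0.105 m and height (world z) of tea_light_mid between 0.0025 and 0.0125 m and x of matchbox_mid in the frame of coaster between 0.055 and 0.125 m and y of matchbox_mid in the frame of coaster between -0.215 and -0.145 m and horizontal distance between matchbox_mid and tea_light_mid between 0.075 and 0.105 m and height (world z) of matchbox_mid between 0.003 and 0.013 m and angle between each of cup_mid, bowl_mid, tea_light_mid, matchbox_mid's own z axis and vertical below 0.12 rad and linear speed of each of cup, bowl, tea_light, matchbox below 0.02 m/s); the robot touches nothing.
It fails at once if the tamper is pushed more than 25 mm or tipped over (distance of tamper from where it was at the start of the episode above 0.025 m or angle between tamper's own z axis and vertical above 0.5 rad).
It fails at once if the big mug is pushed more than 25 mm or tipped over (distance of mug from where it was at the start of the episode above 0.025 m or angle between mug's own z axis and vertical above 0.5 rad).
It fails at once if the teaspoon is pushed more than 25 mm or tipped over (distance of teaspoon from where it was at the start of the episode above 0.025 m or angle between teaspoon's own z axis and vertical above 0.5 rad).
It also fails if it takes over 96 s, if anything falls off the work surface, if the arm or the gripper's body presses on something with over 40 N, if the wrist force passes 120 N, or if a joint passes its speed limit or range.

ROBOT

A 6-joint arm with a two-finger parallel gripper is mounted at the origin on a cart in front of the work surface, level with it; the furniture and walls round the work are solid. World frame = base frame: x ahead of the robot, y to its left, z up, the work surface at z = 0. Lengths are in mm, angles in rad, forces in N, time in s.
With the tool pointing down it reaches from about 250 to 800 mm from the base axis. Payload 3.9 kg.
Tool frame: the origin (TCP) lies at the very end of the fingers, on their centre line; the grasp point (between the pads) lies 19 mm behind it; z points along the fingers, y is the line along which they close (so a half turn about z gives the same grasp; the last joint's range is limited). The gripper opens to 85 mm and grips with 20 to 120 N. Pads are 22 mm wide; open, the fingers measure 114 mm over their backs; the gripper's body (76 mm by 85 mm) begins 54 mm behind the grasp point. The pads swing forward as they close: fully open they stand 13 mm farther back than shut.
Start: joints at [-1.259, 0.26, -0.138, 1.173, 0, 1.571], TCP at [161.051, -499.678, 231.304] pointing down, gripper open.
Joint ranges: [-2.78, 2.78], [-0.83, 1.72], [-1.28, 1.37], [-1.9, 2.12], [-1.57, 1.48], [-3.14, 3.14]. Speed limits (rad/s): [2.57, 2.57, 3.14, 3.14, 3.14, 3.14].

INTERFACE

Orientations are given as a unit quaternion [x, y, z, w].
In Python, from rig import sensors, grab_frame, arm, models gives the robot as it stands. The module is installed in compiled form; this text tells all that it offers.
- The arm moves only by the tool drive_tool, never from a script. Its argument "deltas" is a list of rows, each a list of 7 numbers: the shift along the tool's x, y, z in m, then the turn, a rotation vector about the tool's x, y, z in degrees, then the finger opening in m, from 0 to 0.0854. A call has exactly 5 rows; each row shifts and turns the commanded pose from where the row before left it, along the tool's axes as they then stand; what a row does not reach is not made up. A row lasts 1/8 s, in which the tool goes at most 62.5 mm and 10.7 degrees, less where a joint would pass 70% of its speed; a pose out of reach is approached as far as the arm can. A call with a gripper value outside its range is refused whole. The fingers move at their own pace and stop on an object; "squeeze" is the grip in N (left out, the last holds). Time passes only in rows, so rows that do not move let the fingers close, or fill a call up. It gives the time, the measured TCP pose, the force, the opening and the grip force at its end, in the units of the state.
- sensors.read_state(): the state, without advancing time (a new reading comes with each control period).
- grab_frame(name): name is "side" or "top" or "wrist"; returns a dict with "img" (384x512x3 uint8, red, green, blue), "mtx" (3x3 intrinsics, pixels), "R" (3x3) and "t" (3): a world point X has camera coordinates R X + t; the wrist camera has in their place "T_tool_cam" (4x4, takes a point from camera to tool coordinates, whose origin is the TCP and whose axes are the flange's). Camera axes: x right, y down, z forward; pixel columns grow to the right and rows downward; lengths in mm; the calibration is good to about 2 mm. The wrist camera is an equidistant fisheye: a pixel r from the principal point sees the ray r / f radians off the axis. A picture is of the moment at which its call begins: read the wrist's pose just before it. There is no depth.
- arm.close_job(): hands the job in; it is judged then, once.
Trained networks look in a picture, given as the dict that the camera call returned (one of the last four; its "shot" number tells which), for a name from the list of things; names that differ only in an ending like _2 or _b are one class to them, and where a whole thing is asked for, a point or a joint stands for the part that bears it (a point fixed in the world has none). Each returns a list of dicts, best first, with "p" (0 to 1); they miss things now and then, are a little off and sometimes report something else, mostly with a low value. They report only what shows in the picture. A call takes as long as a camera call. They do not tell look-alikes from the thing itself.
- models.look_for(picture, label): "box" ([centre column, centre row, width, height] in pixels, round what is visible of it).
- models.outline_of(picture, label): "mask" (384x512 bool, what is visible of it) and "box" ([centre column, centre row, width, height] in pixels, round what is visible of it).
- models.tip_of(picture, label): "xy" ([column, row] in pixels: a listed point, or the origin of a listed thing).
The state is a dict: "t": time; "joint_positions": joint angles; "joint_velocities": joint speeds; "joint_torque": joint torques, N m; "eef_pos": TCP position; "tcp_rot": TCP orientation; "contact_force": force on the tool from outside, world axes, zero at the start; "moment": the same for the moment, N m; "finger_gap": finger opening in mm; "gripper_force": force on a finger pad.
Only numpy, scipy, OpenCV 4.12 (cv2) and the standard library are available. Lean on these libraries where they do the work, as an engineer would, in place of code of your own. Each camera call takes 0.05 s, during which the arm holds its last target. There are 200 camera calls.

## Working session

There is one attempt and no reset: what is moved stays moved. The work goes in short steps, Python scripts to look and compute and a tool call to move; the robot and the scene stay as the last step left them, time stands still between calls to the robot, and variables do not carry over. Pictures are saved under pics/ and viewed, at most 14 in all, crops included, and the job is handed in when it is done.

Besides the shell and the picture viewer there is one more tool, called by a JSON object that holds its "method" and its "body". drive_tool: Moves the arm, as the interface text tells. Its arguments: {"type":"object","properties":{"deltas":{"type":"array"},"squeeze":{"type":"number"}},"required":["deltas"]}

```bash
mkdir -p pics; cat > h.py <<'E'
import numpy as np, cv2
from rig import sensors, grab_frame, arm, models
def ray(f,uv):
    K=np.array(f["mtx"]);d=np.linalg.inv(K)@[uv[0],uv[1],1]
    R=np.array(f["R"]);t=np.array(f["t"]).ravel()
    return -R.T@t, R.T@d
def at(f,uv,z):
    c,d=ray(f,uv);return (c+d*(z-c[2])/d[2])
def save(f,n): cv2.imwrite("pics/"+n,f["img"][:,:,::-1])
E
python3 - <<'E'
from h import *
s=sensors.read_state();print({k:np.round(v,3) for k,v in s.items()})
Z=dict(cup_mid=25,bowl_mid=9,tea_light_mid=7.5,matchbox_mid=8,coaster=8,tamper=0,mug=0,teaspoon=0)
for n in("top","side"):
    f=grab_frame(n);save(f,n+".png")
    print(n,np.round(ray(f,(256,192)),2))
    for k,z in Z.items():
        print(k,[(round(r["p"],2),np.round(r["xy"]).tolist(),np.round(at(f,r["xy"],z)[:2]).tolist()) for r in models.tip_of(f,k)])
        if n=="top":print("   box",[(round(r["p"],2),np.round(r["box"]).tolist()) for r in models.look_for(f,k)])
E
```

```text
{'t': np.float64(0.0), 'joint_positions': array([-1.259,  0.261, -0.139,  1.173, -0.   ,  1.571]), 'joint_velocities': array([-0.   , -0.002, -0.   , -0.002,  0.002,  0.   ]), 'joint_torque': array([-1.0000e-03, -4.0568e+01,  2.5392e+01,  1.9000e-02, -0.0000e+00,
        0.0000e+00]), 'eef_pos': array([ 160.84 , -499.009,  230.475]), 'tcp_rot': array([ 0.988,  0.155, -0.   , -0.001]), 'contact_force': array([-0.13 , -0.035,  0.521]), 'moment': array([-0.025, -0.062, -0.048]), 'gripper_force': np.float64(0.0), 'finger_gap': np.float64(85.235)}
top [[ 3.8503e+02 -1.6064e+02  9.5163e+02]
 [ 1.0000e-01 -2.0000e-02 -1.0000e+00]]
cup_mid [(0.74, [118.0, 209.0], [435.0, 156.0])]
   box [(0.94, [119.0, 209.0, 41.0, 29.0])]
bowl_mid [(0.72, [234.0, 217.0], [414.0, -127.0])]
   box [(0.65, [234.0, 220.0, 25.0, 24.0]), (0.65, [313.0, 271.0, 22.0, 19.0])]
tea_light_mid [(0.76, [203.0, 167.0], [540.0, -48.0]), (0.62, [197.0, 208.0], [437.0, -34.0]), (0.51, [199.0, 248.0], [337.0, -41.0])]
   box [(0.72, [199.0, 248.0, 12.0, 16.0]), (0.69, [197.0, 210.0, 16.0, 16.0])]
matchbox_mid []
   box [(0.69
[... 393 characters left out ...]
n [(0.58, [298.0, 132.0], [632.0, -293.0])]
   box [(0.6, [298.0, 133.0, 47.0, 9.0])]
side [[-2.06350e+02 -1.10031e+03  5.15030e+02]
 [ 5.50000e-01  7.50000e-01 -3.70000e-01]]
cup_mid [(0.55, [193.0, 168.0], [452.0, 174.0])]
bowl_mid [(0.64, [230.0, 208.0], [396.0, -147.0])]
tea_light_mid [(0.62, [217.0, 193.0], [426.0, -31.0]), (0.61, [255.0, 188.0], [547.0, -58.0]), (0.58, [192.0, 198.0], [345.0, -25.0])]
matchbox_mid [(0.57, [212.0, 183.0], [455.0, 50.0])]
coaster [(0.98, [275.0, 227.0], [433.0, -308.0])]
tamper [(0.82, [229.0, 252.0], [274.0, -339.0])]
mug [(0.89, [292.0, 270.0], [346.0, -483.0]), (0.69, [227.0, 250.0], [276.0, -327.0])]
teaspoon [(0.49, [325.0, 211.0], [627.0, -292.0])]
```

```bash
python3 - <<'E'
import cv2
i=cv2.imread("pics/top.png")[100:300,80:420];cv2.imwrite("pics/topc.png",cv2.resize(i,(800,471),interpolation=cv2.INTER_CUBIC))
i=cv2.imread("pics/top.png")[150:265,180:250];cv2.imwrite("pics/tealights.png",cv2.resize(i,(365,600),interpolation=cv2.INTER_CUBIC))
E
```

```text
(no output)
```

View pics/topc.png

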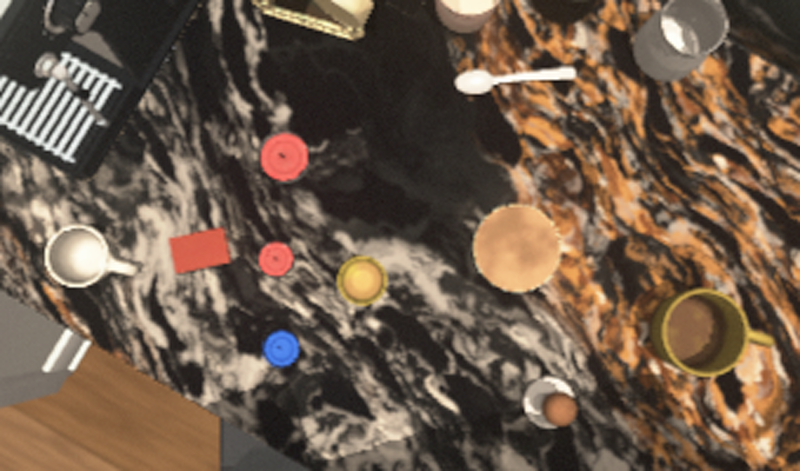

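View pics/tealights.png

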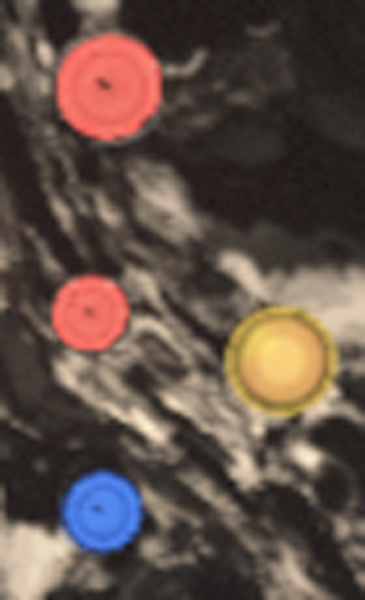

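View pics/side.png

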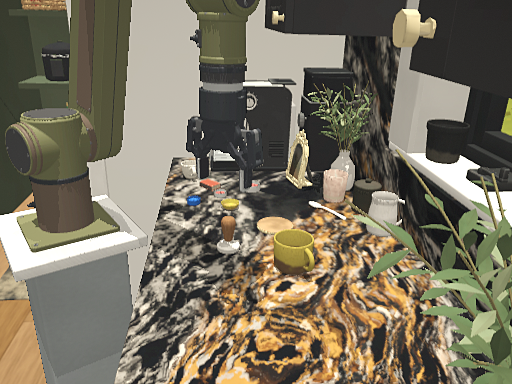

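Top view: the espresso cup is at (118,209) with its handle to the right, the match box at (165,206), the bowl at (234,218), the coaster at (299,202), the tamper at (314,269), the mug at (381,242) and the spoon at (298,133). There are three tea lights: big red (203,167), small red (197,210) and blue (199,248). The one meant is the small red at (197,210), because it isn't blue and is the smaller of the two reds; the enlarged crop confirms this.

```bash
cat >> h.py <<'E'
def ctr(f,label,near,z):
    r=min(models.outline_of(f,label),key=lambda r:np.hypot(*(np.array(r["box"][:2])-near)))
    m=r["mask"].astype(np.uint8);c,_=cv2.findContours(m,0,2);c=max(c,key=cv2.contourArea)
    (u,v),rad=cv2.minEnclosingCircle(c);M=cv2.moments(c);rc=cv2.minAreaRect(c)
    return at(f,(M["m10"]/M["m00"],M["m01"]/M["m00"]),z),r["p"],rad,rc,c
def go(x,y,z,yaw):
    """tool deltas (mm) and turn about tool z (deg) to TCP target; yaw = world angle of tool x"""
    from scipy.spatial.transform import Rotation as Ro
    s=sensors.read_state();R=Ro.from_quat(s["tcp_rot"]);p=np.array(s["eef_pos"])
    Rt=Ro.from_euler("z",yaw,degrees=True)*Ro.from_quat([1,0,0,0])
    print("t",s["t"],"p",p.round(1),"shift then",(R.inv().apply(np.array([x,y,z])-p)).round(1),"turned-frame shift",(Rt.inv().apply(np.array([x,y,z])-p)).round(1),"turn",np.degrees((R.inv()*Rt).as_rotvec()).round(1))
E
python3 - <<'E'
from h import *
f=grab_frame("top")
for k,n,z in(("cup_mid",(118,209),45),("bowl_mid",(234,218),16),("tea_light_mid",(197,210),13),("matchbox_mid",(165,206),15),("coaster",(299,202),8),("tamper",(314,269),0),("mug",(381,242),60)):
    try:
        w,p,rad,rc,c=ctr(f,k,n,z);print(k,w.round(1),round(p,2),"rad px",round(rad,1),np.round(rc[0],1),np.round(rc[1],1),round(rc[2],1))
        b=cv2.boxPoints(rc);W=np.array([at(f,q,z)[:2] for q in b]);print("   ",W.round(0).tolist())
    except Exception as e: print(k,e)
# colour check
hsv=cv2.cvtColor(f["img"],cv2.COLOR_RGB2HSV)
m=(((hsv[...,0]<8)|(hsv[...,0]>172))&(hsv[...,1]>110)&(hsv[...,2]>100)).astype(np.uint8)
n,l,st,ce=cv2.connectedComponentsWithStats(m)
for i in range(1,n):
    if st[i,4]>60: 
        c=cv2.findContours((l==i).astype(np.uint8),0,2)[0][0];print("red",ce[i].round(1),st[i,4],at(f,ce[i],14).round(1),cv2.minAreaRect(c),[at(f,q,15)[:2].round(0).tolist() for q in cv2.boxPoints(cv2.minAreaRect(c))])
go(425,150,150,90)
E
```

```text
cup_mid [433.  158.6  45. ] 0.55 rad px 19.6 [117.  208.5] [25. 38.] 90.0
    [[464.0, 196.0], [464.0, 106.0], [404.0, 104.0], [404.0, 194.0]]
bowl_mid [ 281.1 -319.8   16. ] 0.37 rad px 12.1 [312.5 271. ] [23.3 20.5] 45.0
    [[282.0, -282.0], [317.0, -318.0], [277.0, -358.0], [242.0, -321.0]]
tea_light_mid [430.6 -34.7  13. ] 0.49 rad px 8.1 [196.5 210.5] [15. 15.] 90.0
    [[448.0, -16.0], [448.0, -53.0], [411.0, -53.0], [411.0, -16.0]]
matchbox_mid [440.   44.9  15. ] 0.74 rad px 13.6 [164.4 206.3] [15.7 24.5] 78.7
    [[453.0, 78.0], [465.0, 19.0], [427.0, 11.0], [415.0, 70.0]]
coaster [ 442.4 -289.8    8. ] 0.84 rad px 19.1 [299. 205.] [36. 36.] 90.0
    [[488.0, -246.0], [488.0, -336.0], [397.0, -335.0], [398.0, -244.0]]
tamper [ 277.7 -324.5    0. ] 0.91 rad px 11.3 [313.1 271.2] [21.  20.6] 63.4
    [[290.0, -289.0], [312.0, -336.0], [265.0, -358.0], [243.0, -312.0]]
mug [ 352.9 -466.1   60. ] 0.56 rad px 26.6 [378.3 239.8] [39.9 45.3] 59.5
    [[370.0, -399.0], [423.0, -494.0], [342.0, -539.0], [290.0, -445.0]]
red [200.4 166.2] 329 [540.2 -43.8  14. ] ((200.5, 166.5), (19.0, 19.0), 90.0) [[564.0, -20.0], [563.0, -68.0], [515.0, -68.0], [516.0, -21.0]]
red [164.7 205.8] 379 [441.6  43.7  14. ] ((164.62681579589844, 205.75852966308594), (15.714683532714844, 24.235532760620117), 77.90524291992188) [[455.0, 77.0], [467.0, 19.0], [429.0, 10.0], [417.0, 68.0]]
red [196.8 209.4] 176 [432.2 -35.6  14. ] ((197.0, 209.0), (14.0, 14.0), 90.0) [[451.0, -19.0], [450.0, -53.0], [416.0, -54.0], [416.0, -19.0]]
t 1.7 p [ 161.  -499.7  231.3] shift then [ 450.5 -537.4   81.3] turned-frame shift [649.7 264.   81.3] turn [  0.    0.  -72.1]
```

{"method": "drive_tool", "body": {"deltas": [[0.037, -0.0445, 0, 0, 0, -10.3, 0.085], [0.0445, -0.037, 0, 0, 0, -10.3, 0.085], [0.0505, -0.0285, 0, 0, 0, -10.3, 0.085], [0.055, -0.019, 0, 0, 0, -10.3, 0.085], [0.057, -0.009, 0, 0, 0, -10.3, 0.085]], "squeeze": 40}}

```text
t: 2.33
eef_pos: [270.2, -229.7, 231.5]
tcp_rot: [0.821, 0.571, 0.0, 0.001]
contact_force: [1.5, -0.8, 0.2]
finger_gap: 84.8
gripper_force: 0.0
```

```bash
python3 -c "
from h import *
go(430,135,180,79)"
```

```text
t 2.325 p [ 270.2 -229.7  231.5] shift then [397.5  23.   51.5] turned-frame shift [388.5  87.2  51.5] turn [ 0.1  0.  -9.3]
```

{"method": "drive_tool", "body": {"deltas": [[0.058, 0.003, 0.008, 0, 0, -9.3, 0.085], [0.055, 0.0123, 0.0075, 0, 0, 0, 0.085], [0.055, 0.0123, 0.0075, 0, 0, 0, 0.085], [0.055, 0.0123, 0.0075, 0, 0, 0, 0.085], [0.055, 0.0123, 0.0075, 0, 0, 0, 0.085]]}}

```text
t: 2.95
eef_pos: [385.2, 29.9, 193.5]
tcp_rot: [0.773, 0.634, 0.0, 0.001]
contact_force: [1.3, -0.8, -0.0]
finger_gap: 85.2
gripper_force: 0.0
```

{"method": "drive_tool", "body": {"deltas": [[0.055, 0.0123, 0.007, 0, 0, 0, 0.085], [0.055, 0.0123, 0.007, 0, 0, 0, 0.085], [0, 0, 0, 0, 0, 0, 0.085], [0, 0, 0, 0, 0, 0, 0.085], [0, 0, 0, 0, 0, 0, 0.085]]}}

```text
t: 3.58
eef_pos: [429.6, 129.9, 179.4]
tcp_rot: [0.774, 0.633, -0.0, 0.0]
contact_force: [-0.7, 0.3, 0.6]
finger_gap: 85.0
gripper_force: 0.0
```

```bash
cat >> h.py <<'E'
def wfront(f,s):
    from scipy.spatial.transform import Rotation as Ro
    T=np.array(f["T_tool_cam"]);R=Ro.from_quat(s["tcp_rot"]).as_matrix()
    return R@T[:3,:3], R@T[:3,3]+np.array(s["eef_pos"])
def wat(f,s,uv,z):
    K=np.array(f["mtx"]);a=np.array([(uv[0]-K[0,2])/K[0,0],(uv[1]-K[1,2])/K[1,1]]);r=np.hypot(*a)
    d=np.r_[a/r*np.sin(r),np.cos(r)] if r>1e-9 else np.array([0,0,1.])
    A,o=wfront(f,s);d=A@d;return o+d*(z-o[2])/d[2]
def wpix(f,s,X):
    A,o=wfront(f,s);c=A.T@(np.array(X,float)-o);r=np.arctan2(np.hypot(c[0],c[1]),c[2]);K=np.array(f["mtx"])
    e=c[:2]/np.hypot(*c[:2])*r;return np.array([K[0,0]*e[0]+K[0,2],K[1,1]*e[1]+K[1,2]])
E
python3 - <<'E'
from h import *
s=sensors.read_state();f=grab_frame("wrist");save(f,"w1.png")
for k,z in(("cup_mid",25),("matchbox_mid",8),("tea_light_mid",7.5)):
    print(k,[(round(r["p"],2),np.round(r["xy"]).tolist(),wat(f,s,r["xy"],z).round(1)[:2].tolist()) for r in models.tip_of(f,k)])
im=f["img"][:,:,::-1].copy()
for a in np.arange(0,6.28,.1):
    for p in ([433+32*np.cos(a),168+32*np.sin(a),50],):
        cv2.circle(im,tuple(int(v) for v in wpix(f,s,p).round()),1,(0,255,0),-1)
for q in [[455,77],[467,19],[429,10],[417,68]]: cv2.circle(im,tuple(int(v) for v in wpix(f,s,q+[16]).round()),2,(255,255,0),-1)
cv2.imwrite("pics/w1o.png",im)
go(433,168,130,79)
E
```

```text
cup_mid [(0.84, [260.0, 152.0], [435.6, 155.5])]
matchbox_mid [(0.82, [286.0, 245.0], [443.6, 40.4])]
tea_light_mid [(0.79, [217.0, 314.0], [337.5, -45.4]), (0.62, [284.0, 297.0], [429.4, -34.2])]
t 3.775 p [430.1 130.2 179.6] shift then [37.7 -4.6 49.6] turned-frame shift [37.7 -4.3 49.6] turn [ 0.  -0.  -0.4]
```

View pics/w1o.png

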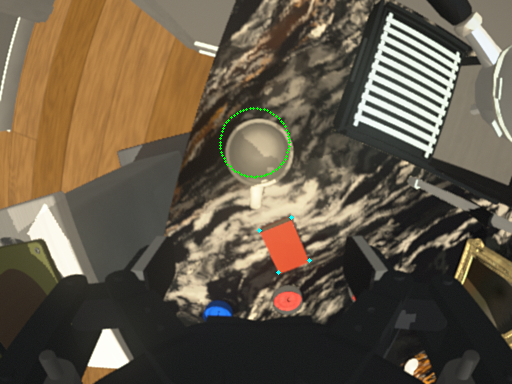

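Wrist view: the cup rim is centred near (258,152), about 8 px below my predicted circle, with its handle pointing down to (256,205). The match box corners match to about 2 px, and the small red tea light is at (288,298).

```bash
python3 - <<'E'
from h import *
s=sensors.read_state();f=grab_frame("wrist")
for uv in((258,152),(225,152),(292,152),(258,119),(258,184)):print(uv,wat(f,s,uv,50).round(1))
print("handle tip",wat(f,s,(256,206),30).round(1))
for uv in((262,232),(293,221),(309,262),(280,273)):print(wat(f,s,uv,16).round(1))
E
```

```text
(258, 152) [435.2 159.1  50. ]
(225, 152) [405.2 165.4  50. ]
(292, 152) [466.3 153.   50. ]
(258, 119) [441.3 189.1  50. ]
(258, 184) [429.2 129.2  50. ]
handle tip [421.4 101.7  30. ]
[420.8  65.7  16. ]
[457.2  71.7  16. ]
[467.8  16.   16. ]
[431.5   8.6  16. ]
```

```bash
python3 -c "
from h import *
go(435.5,159.3,14,77)"
```

```text
t 3.825 p [430.1 130.3 179.6] shift then [ 29.4  -0.5 165.6] turned-frame shift [ 29.4  -1.3 165.6] turn [ 0.  -0.   1.6]
```

{"method": "drive_tool", "body": {"deltas": [[0.0145, -0.0005, 0.03, 0, 0, 1.6, 0.085], [0.0149, -0.0005, 0.03, 0, 0, 0, 0.085], [0, 0, 0.03, 0, 0, 0, 0.085], [0, 0, 0.0376, 0, 0, 0, 0.085], [0, 0, 0.038, 0, 0, 0, 0.085]]}}

```text
t: 4.45
eef_pos: [436.0, 159.9, 13.0]
tcp_rot: [0.782, 0.623, 0.001, 0.0]
contact_force: [-0.3, 0.8, -0.3]
finger_gap: 84.8
gripper_force: 0.0
```

{"method": "drive_tool", "body": {"deltas": [[0, 0, 0, 0, 0, 0, 0.085], [0, 0, 0, 0, 0, 0, 0.05], [0, 0, 0, 0, 0, 0, 0.05], [0, 0, 0, 0, 0, 0, 0.05], [0, 0, 0, 0, 0, 0, 0.05]], "squeeze": 35}}

```text
t: 5.08
eef_pos: [436.9, 160.6, 15.4]
tcp_rot: [0.782, 0.623, 0.002, 0.001]
contact_force: [-1.5, -0.1, 7.7]
finger_gap: 60.7
gripper_force: 37.7
```

{"method": "drive_tool", "body": {"deltas": [[0, 0, -0.015, 0, 0, 0, 0.05], [0, 0, -0.025, 0, 0, 0, 0.05], [0, 0, -0.03, 0, 0, 0, 0.05], [0, 0, -0.015, 0, 0, 0, 0.05], [0, 0, 0, 0, 0, 0, 0.05]]}}

```text
t: 5.7
eef_pos: [436.8, 160.5, 100.3]
tcp_rot: [0.782, 0.623, 0.002, 0.001]
contact_force: [-0.7, 0.5, -1.6]
finger_gap: 60.5
gripper_force: 38.3
```

```bash
python3 -c "
from h import *
print(sensors.read_state()['finger_gap'])
go(442,-250,100,77)"
```

```text
60.48617861441222
t 5.7 p [436.8 160.5 100.3] shift then [-3.989e+02  9.700e+01 -2.000e-01] turned-frame shift [-3.988e+02  9.740e+01  3.000e-01] turn [ 0.2 -0.1  0.1]
```

{"method": "drive_tool", "body": {"deltas": [[-0.03, 0.0073, 0, 0, 0, 0, 0.05], [-0.05, 0.0122, 0, 0, 0, 0, 0.05], [-0.055, 0.0134, 0, 0, 0, 0, 0.05], [-0.055, 0.0134, 0, 0, 0, 0, 0.05], [-0.055, 0.0134, 0, 0, 0, 0, 0.05]]}}

```text
t: 6.32
eef_pos: [438.1, -93.7, 98.1]
tcp_rot: [0.782, 0.623, -0.0, -0.0]
contact_force: [1.0, -0.6, -1.8]
finger_gap: 60.5
gripper_force: 38.3
```

{"method": "drive_tool", "body": {"deltas": [[-0.055, 0.0134, 0, 0, 0, 0, 0.05], [-0.05, 0.0122, 0, 0, 0, 0, 0.05], [-0.035, 0.0085, 0, 0, 0, 0, 0.05], [-0.013, 0.003, 0, 0, 0, 0, 0.05], [0, 0, 0, 0, 0, 0, 0.05]]}}

```text
t: 6.95
eef_pos: [440.2, -249.4, 98.1]
tcp_rot: [0.783, 0.623, -0.0, -0.001]
contact_force: [-0.3, 0.7, -1.5]
finger_gap: 60.6
gripper_force: 38.3
```

```bash
python3 - <<'E'
from h import *
s=sensors.read_state();f=grab_frame("wrist")
print(s["finger_gap"],[(round(r["p"],2),np.round(r["xy"]).tolist(),wat(f,s,r["xy"],0).round(1)[:2].tolist()) for r in models.tip_of(f,"coaster")])
print([(round(r["p"],2),np.round(r["xy"]).tolist(),wat(f,s,r["xy"],25+s["eef_pos"][2]-15).round(1)[:2].tolist()) for r in models.tip_of(f,"cup_mid")])
im=f["img"][:,:,::-1].copy()
for a in np.arange(0,6.28,.05):
    cv2.circle(im,tuple(int(v) for v in wpix(f,s,[442+47*np.cos(a),-290+47*np.sin(a),8]).round()),1,(0,255,0),-1)
cv2.imwrite("pics/w2.png",im)
t=grab_frame("top");tc=t["img"][185:225,270:330];cv2.imwrite("pics/coaster.png",cv2.resize(tc[:,:,::-1],(720,480)))
go(442,-290,60,77)
E
```

```text
60.586779466328046 []
[(0.73, [258.0, 254.0], [439.1, -251.9])]
t 7.15 p [ 440.4 -248.1   98.5] shift then [-40.6  10.9  38.5] turned-frame shift [-40.5  11.   38.5] turn [-0.1 -0.   0.2]
```

View pics/w2.png

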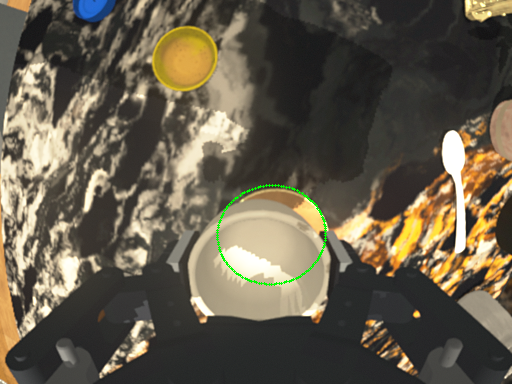

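Wrist view: the cup hangs upright in the fingers with its rim centred near (258,265). The coaster's far edge at (270,190) agrees with the predicted circle, and the bowl is at (185,58). Lowering the cup now.

{"method": "drive_tool", "body": {"deltas": [[-0.025, 0.007, 0.01, 0, 0, 0, 0.05], [-0.0145, 0.004, 0.02, 0, 0, 0, 0.05], [0, 0, 0.02, 0, 0, 0, 0.05], [0, 0, 0.01, 0, 0, 0, 0.05], [0, 0, 0, 0, 0, 0, 0.05]]}}

```text
t: 7.78
eef_pos: [442.1, -289.3, 38.2]
tcp_rot: [0.782, 0.623, -0.0, -0.001]
contact_force: [0.4, -0.2, 0.1]
finger_gap: 60.7
gripper_force: 38.4
```

{"method": "drive_tool", "body": {"deltas": [[0, 0, 0.006, 0, 0, 0, 0.05], [0, 0, 0.005, 0, 0, 0, 0.05], [0, 0, 0.003, 0, 0, 0, 0.05], [0, 0, 0, 0, 0, 0, 0.05], [0, 0, 0, 0, 0, 0, 0.05]]}}

```text
t: 8.4
eef_pos: [442.6, -290.6, 24.8]
tcp_rot: [0.782, 0.623, 0.0, 0.0]
contact_force: [0.4, 0.9, -2.0]
finger_gap: 60.4
gripper_force: 38.4
```

```bash
python3 - <<'E'
from h import *
s=sensors.read_state();f=grab_frame("wrist")
print(s["contact_force"],s["finger_gap"],[(round(r["p"],2),np.round(r["xy"]).tolist(),wat(f,s,r["xy"],33).round(1)[:2].tolist()) for r in models.tip_of(f,"cup_mid")])
print("bowl",wat(f,s,(185,58),18))
print([(round(r["p"],2),np.round(r["xy"]).tolist(),wat(f,s,r["xy"],9).round(1)[:2].tolist()) for r in models.tip_of(f,"bowl_mid")])
go(442,-289,23,77)
E
```

```text
[ 0.43860871  0.86975384 -1.95904945] 60.38318880061637 [(0.62, [259.0, 253.0], [442.1, -293.6])]
bowl [ 427.48612573 -188.93218595   18.        ]
[]
t 8.55 p [ 442.6 -290.6   24.8] shift then [ 1.4 -1.   1.8] turned-frame shift [ 1.4 -1.   1.8] turn [0.  0.  0.1]
```

{"method": "drive_tool", "body": {"deltas": [[0.001, 0, 0.001, 0, 0, 0, 0.05], [0, 0, 0.001, 0, 0, 0, 0.05], [0, 0, 0.001, 0, 0, 0, 0.05], [0, 0, 0, 0, 0, 0, 0.05], [0, 0, 0, 0, 0, 0, 0.05]]}}

```text
t: 9.18
eef_pos: [442.9, -289.6, 23.1]
tcp_rot: [0.782, 0.623, 0.0, 0.0]
contact_force: [-2.9, 1.3, 9.8]
finger_gap: 60.7
gripper_force: 38.9
```

Contact with the coaster is made; release and rise.

{"method": "drive_tool", "body": {"deltas": [[0, 0, -0.001, 0, 0, 0, 0.064], [0, 0, 0, 0, 0, 0, 0.075], [0, 0, 0, 0, 0, 0, 0.085], [0, 0, 0, 0, 0, 0, 0.085], [0, 0, -0.02, 0, 0, 0, 0.085]]}}

```text
t: 9.8
eef_pos: [441.4, -288.6, 41.5]
tcp_rot: [0.782, 0.623, -0.001, -0.002]
contact_force: [-0.1, 0.4, 0.7]
finger_gap: 84.9
gripper_force: 0.0
```

{"method": "drive_tool", "body": {"deltas": [[0, 0, -0.03, 0, 0, 0, 0.085], [0, 0, -0.03, 0, 0, 0, 0.085], [0.0, 0, -0.02, 0, 0, 0, 0.085], [0.04, -0.01, 0, 0, 0, 0, 0.085], [0.05, -0.015, 0, 0, 0, 0, 0.085]]}}

```text
t: 10.42
eef_pos: [439.3, -196.2, 123.1]
tcp_rot: [0.783, 0.622, 0.001, 0.001]
contact_force: [0.8, 0.9, -0.2]
finger_gap: 85.1
gripper_force: 0.0
```

```bash
python3 - <<'E'
from h import *
s=sensors.read_state();f=grab_frame("wrist");save(f,"w3.png")
for k,z in(("cup_mid",33),("bowl_mid",9),("coaster",0)):
    print(k,[(round(r["p"],2),np.round(r["xy"]).tolist(),wat(f,s,r["xy"],z).round(1)[:2].tolist()) for r in models.tip_of(f,k)])
    print("  ",[(round(r["p"],2),np.round(r["box"]).tolist()) for r in models.look_for(f,k)])
go(410,-127,100,77)
E
```

```text
cup_mid [(0.94, [285.0, 289.0], [442.7, -291.8])]
   [(0.71, [287.0, 292.0, 73.0, 63.0])]
bowl_mid [(0.93, [205.0, 122.0], [407.5, -129.1])]
   [(0.88, [206.0, 122.0, 57.0, 60.0]), (0.19, [443.0, 227.0, 20.0, 101.0])]
coaster [(0.94, [286.0, 276.0], [444.6, -299.0])]
   [(0.8, [284.0, 269.0, 94.0, 63.0])]
t 10.775 p [ 439.1 -197.2  122.8] shift then [ 61.9 -44.1  22.7] turned-frame shift [ 61.9 -44.1  22.8] turn [0. 0. 0.]
```

View pics/w3.png

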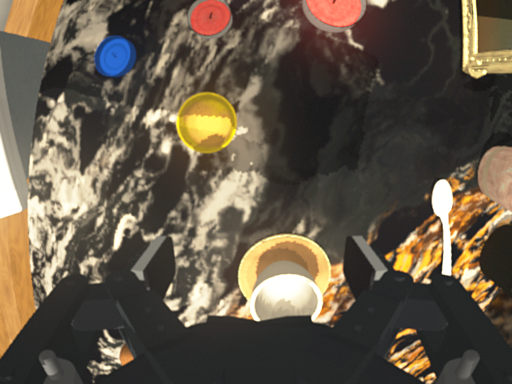

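Wrist view: the cup (285,290) stands upright in the middle of the coaster (285,270). The bowl is at (206,122), the small red tea light at (210,15) and the blue one at (116,57).

```bash
python3 - <<'E'
from h import *
s=sensors.read_state();f=grab_frame("top")
hsv=cv2.cvtColor(f["img"],cv2.COLOR_RGB2HSV)
w,p,rad,rc,c=ctr(f,"coaster",(299,202),8);print("coaster",w.round(1),rc)
for uv in((299.5,205.4),(299.2,205)):print(at(f,uv,8).round(1))
print("bowl",at(f,(233.9,219),17).round(1))
cv2.imwrite("pics/top2.png",cv2.resize(f["img"][180:240,215:325,::-1],(800,436),interpolation=cv2.INTER_CUBIC))
go(408,-128.5,4,77)
E
```

```text
Traceback (most recent call last):
  File "h.py", line 11, in ctr
    r=min(models.outline_of(f,label),key=lambda r:np.hypot(*(np.array(r["box"][:2])-near)))
ValueError: min() iterable argument is empty
```

```bash
python3 - <<'E'
from h import *
f=grab_frame("top")
for uv in((299.5,205.4),(299.2,205)):print(at(f,uv,8).round(1))
print("bowl",at(f,(233.9,219),17).round(1))
go(408,-128.5,4,77)
E
```

```text
[ 441.3 -291.4    8. ]
[ 442.3 -290.7    8. ]
bowl [ 407.9 -127.4   17. ]
t 10.925 p [ 438.7 -197.1  122.6] shift then [ 60.  -45.4 118.6] turned-frame shift [ 60.  -45.4 118.6] turn [ 0.  0. -0.]
```

{"method": "drive_tool", "body": {"deltas": [[0.03, -0.0227, 0.01, 0, 0, 0, 0.075], [0.03, -0.0227, 0.02, 0, 0, 0, 0.075], [0, 0, 0.03, 0, 0, 0, 0.075], [0, 0, 0.03, 0, 0, 0, 0.075], [0, 0, 0.018, 0, 0, 0, 0.075]]}}

```text
t: 11.55
eef_pos: [407.2, -127.8, 13.5]
tcp_rot: [0.782, 0.623, -0.0, -0.0]
contact_force: [0.4, -1.0, 0.2]
finger_gap: 74.8
gripper_force: 0.0
```

```bash
python3 - <<'E'
from h import *
print(sensors.read_state()["finger_gap"])
go(408,-128.2,4,77)
E
```

```text
74.75835942062349
t 11.55 p [ 407.2 -127.8   13.5] shift then [-0.2  0.8  9.5] turned-frame shift [-0.2  0.8  9.5] turn [-0.1  0.   0. ]
```

{"method": "drive_tool", "body": {"deltas": [[0, 0.0007, 0.008, 0, 0, 0, 0.075], [0, 0, 0, 0, 0, 0, 0.045], [0, 0, 0, 0, 0, 0, 0.045], [0, 0, 0, 0, 0, 0, 0.045], [0, 0, 0, 0, 0, 0, 0.045]], "squeeze": 25}}

```text
t: 12.18
eef_pos: [408.9, -128.1, 7.4]
tcp_rot: [0.782, 0.623, 0.0, 0.001]
contact_force: [-1.0, 0.1, 4.4]
finger_gap: 49.0
gripper_force: 26.1
```

{"method": "drive_tool", "body": {"deltas": [[0, 0, -0.01, 0, 0, 0, 0.045], [0, 0, -0.025, 0, 0, 0, 0.045], [0, 0, -0.035, 0, 0, 0, 0.045], [0, 0, -0.03, 0, 0, 0, 0.045], [0, 0, -0.015, 0, 0, 0, 0.045]]}}

```text
t: 12.8
eef_pos: [409.5, -127.9, 124.0]
tcp_rot: [0.782, 0.623, 0.001, 0.001]
contact_force: [-0.6, -0.6, -1.1]
finger_gap: 48.7
gripper_force: 26.2
```

```bash
python3 - <<'E'
from h import *
s=sensors.read_state();f=grab_frame("wrist");save(f,"w4.png");print(s["finger_gap"],s["gripper_force"],s["contact_force"])
go(442,-381,120,77)
E
```

```text
48.66356282819892 26.169572749959116 [-0.56369562 -0.6433066  -1.10841016]
t 12.85 p [ 410.3 -128.1  125.1] shift then [-239.3   87.5    5.6] turned-frame shift [-239.2   87.8    5.1] turn [0.3 0.  0.1]
```

View pics/w4.png

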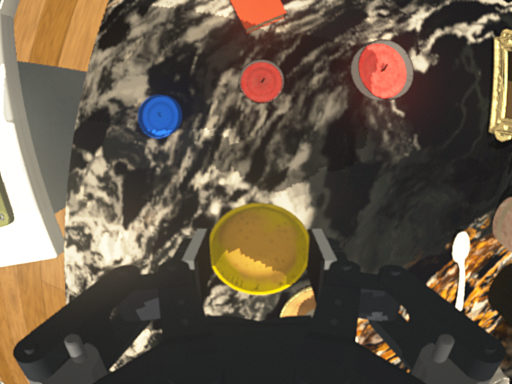

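The bowl (260,250) is held level between the pads. The small red tea light is at (262,81).

{"method": "drive_tool", "body": {"deltas": [[-0.035, 0.0129, 0, 0, 0, 0, 0.045], [-0.055, 0.0202, 0, 0, 0, 0, 0.045], [-0.06, 0.0221, 0, 0, 0, 0, 0.045], [-0.055, 0.0202, 0, 0, 0, 0, 0.045], [-0.034, 0.0125, 0, 0, 0, 0, 0.045]]}}

```text
t: 13.48
eef_pos: [440.6, -381.7, 121.4]
tcp_rot: [0.783, 0.622, 0.0, 0.0]
contact_force: [0.8, 0.6, -0.3]
finger_gap: 48.8
gripper_force: 26.2
```

{"method": "drive_tool", "body": {"deltas": [[0, 0, 0.01, 0, 0, 0, 0.045], [0, 0, 0.03, 0, 0, 0, 0.045], [0, 0, 0.035, 0, 0, 0, 0.045], [0, 0, 0.02, 0, 0, 0, 0.045], [0, 0, 0, 0, 0, 0, 0.045]]}}

```text
t: 14.1
eef_pos: [438.4, -376.2, 24.6]
tcp_rot: [0.782, 0.623, -0.0, -0.003]
contact_force: [-0.2, 1.2, -0.2]
finger_gap: 48.8
gripper_force: 26.2
```

```bash
python3 - <<'E'
from h import *
s=sensors.read_state();f=grab_frame("wrist")
print(s["finger_gap"],[(round(r["p"],2),np.round(r["xy"]).tolist(),wat(f,s,r["xy"],s["eef_pos"][2]+2).round(1)[:2].tolist()) for r in models.tip_of(f,"bowl_mid")])
go(442,-381,8,77)
E
```

```text
48.84020589511254 [(0.92, [260.0, 244.0], [439.1, -377.5])]
t 14.2 p [ 440.4 -378.1   26.9] shift then [-2.4  2.2 18.9] turned-frame shift [-2.4  2.2 18.9] turn [-0.  -0.   0.1]
```

{"method": "drive_tool", "body": {"deltas": [[-0.0025, 0.002, 0.008, 0, 0, 0, 0.045], [0, 0, 0.006, 0, 0, 0, 0.045], [0, 0, 0.003, 0, 0, 0, 0.045], [0, 0, 0.0015, 0, 0, 0, 0.045], [0, 0, 0, 0, 0, 0, 0.045]]}}

```text
t: 14.82
eef_pos: [441.7, -381.8, 8.1]
tcp_rot: [0.782, 0.623, -0.0, -0.0]
contact_force: [-0.1, -0.7, -1.7]
finger_gap: 48.7
gripper_force: 26.2
```

{"method": "drive_tool", "body": {"deltas": [[0, 0, 0.001, 0, 0, 0, 0.045], [0, 0, 0.0005, 0, 0, 0, 0.045], [0, 0, 0, 0, 0, 0, 0.055], [0, 0, 0, 0, 0, 0, 0.065], [0, 0, 0, 0, 0, 0, 0.065]]}}

```text
t: 15.45
eef_pos: [441.8, -381.8, 6.6]
tcp_rot: [0.782, 0.623, -0.0, -0.0]
contact_force: [0.3, 0.8, 0.4]
finger_gap: 65.1
gripper_force: 0.0
```

{"method": "drive_tool", "body": {"deltas": [[0, 0, -0.015, 0, 0, 0, 0.065], [0, 0, -0.03, 0, 0, 0, 0.065], [0, 0, -0.04, 0, 0, 0, 0.065], [0, 0, -0.03, 0, 0, 0, 0.065], [0.02, -0.005, 0, 0, 0, 0, 0.065]]}}

```text
t: 16.08
eef_pos: [443.8, -363.5, 125.4]
tcp_rot: [0.783, 0.622, 0.001, 0.004]
contact_force: [-0.5, 0.3, -0.3]
finger_gap: 64.7
gripper_force: 0.0
```

```bash
python3 - <<'E'
from h import *
s=sensors.read_state();f=grab_frame("wrist")
for k,z in(("cup_mid",33),("bowl_mid",9)):
    print(k,[(round(r["p"],2),np.round(r["xy"]).tolist(),wat(f,s,r["xy"],z).round(1)[:2].tolist()) for r in models.tip_of(f,k)])
go(431.5,-35,110,77)
E
```

```text
cup_mid [(0.67, [232.0, 106.0], [440.1, -290.0])]
bowl_mid [(0.78, [259.0, 209.0], [439.9, -385.0])]
t 16.225 p [ 440.5 -359.4  121.2] shift then [314.3 -80.9  11.6] turned-frame shift [314.1 -81.7  11.2] turn [-0.1 -0.1  0.1]
```

{"method": "drive_tool", "body": {"deltas": [[0.04, -0.0104, 0, 0, 0, 0, 0.065], [0.058, -0.0151, 0, 0, 0, 0, 0.065], [0.06, -0.0157, 0, 0, 0, 0, 0.065], [0.06, -0.0157, 0, 0, 0, 0, 0.065], [0.05, -0.013, 0, 0, 0, 0, 0.065]]}}

```text
t: 16.85
eef_pos: [431.7, -82.2, 120.5]
tcp_rot: [0.782, 0.623, -0.001, -0.001]
contact_force: [0.7, 0.8, 0.3]
finger_gap: 65.1
gripper_force: 0.0
```

{"method": "drive_tool", "body": {"deltas": [[0.03, -0.008, 0.01, 0, 0, 0, 0.065], [0.012, -0.003, 0.02, 0, 0, 0, 0.065], [0, 0, 0.02, 0, 0, 0, 0.065], [0, 0, 0, 0, 0, 0, 0.065], [0, 0, 0, 0, 0, 0, 0.065]]}}

```text
t: 17.48
eef_pos: [431.7, -41.1, 71.6]
tcp_rot: [0.782, 0.623, -0.0, -0.0]
contact_force: [1.1, -0.3, 0.2]
finger_gap: 65.1
gripper_force: 0.0
```

```bash
python3 - <<'E'
from h import *
s=sensors.read_state();f=grab_frame("wrist");save(f,"w5.png")
print([(round(r["p"],2),np.round(r["xy"]).tolist(),wat(f,s,r["xy"],7.5).round(1)[:2].tolist()) for r in models.tip_of(f,"tea_light_mid")])
print([(round(r["p"],2),np.round(r["box"]).tolist(),wat(f,s,r["box"][:2],10).round(1)[:2].tolist()) for r in models.look_for(f,"tea_light_mid")])
go(431.5,-35,4,77)
E
```

```text
[(0.96, [141.0, 232.0], [334.0, -44.0]), (0.79, [399.0, 181.0], [541.6, -48.2]), (0.69, [256.0, 199.0], [430.6, -37.3])]
[(0.84, [403.0, 182.0, 74.0, 75.0], [543.8, -48.9]), (0.78, [143.0, 235.0, 48.0, 53.0], [335.9, -45.4]), (0.63, [258.0, 200.0, 60.0, 56.0], [432.0, -37.5])]
t 17.625 p [432.6 -41.3  72.3] shift then [ 5.9 -2.5 68.3] turned-frame shift [ 5.9 -2.4 68.3] turn [ 0.1 -0.   0. ]
```

View pics/w5.png

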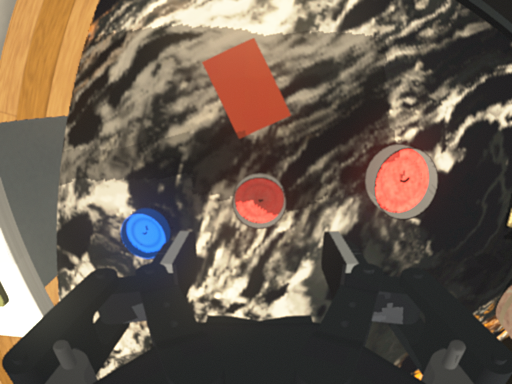

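Wrist view: the small red tea light is at (258,200), centred between the fingers. Blue (146,233) and big red (402,180) are clear of them, and the match box is at (247,88).

{"method": "drive_tool", "body": {"deltas": [[0.004, -0.001, 0.02, 0, 0, 0, 0.06], [0, 0, 0.03, 0, 0, 0, 0.06], [0, 0, 0.016, 0, 0, 0, 0.06], [0, 0, 0.002, 0, 0, 0, 0.06], [0, 0, 0, 0, 0, 0, 0.06]]}}

```text
t: 18.25
eef_pos: [432.5, -37.0, 4.3]
tcp_rot: [0.782, 0.623, 0.0, 0.0]
contact_force: [-0.1, -0.0, -0.5]
finger_gap: 59.9
gripper_force: 0.0
```

{"method": "drive_tool", "body": {"deltas": [[0, 0, 0, 0, 0, 0, 0.03], [0, 0, 0, 0, 0, 0, 0.03], [0, 0, 0, 0, 0, 0, 0.03], [0, 0, 0, 0, 0, 0, 0.03], [0, 0, -0.005, 0, 0, 0, 0.03]]}}

```text
t: 18.88
eef_pos: [431.9, -36.8, 9.1]
tcp_rot: [0.782, 0.623, 0.0, 0.0]
contact_force: [-0.4, -0.3, 0.2]
finger_gap: 36.0
gripper_force: 25.2
```

```bash
python3 - <<'E'
from h import *
s=sensors.read_state();print(s["finger_gap"],s["gripper_force"])
go(470,-381,110,77)
E
```

```text
35.976232618866284 25.168054773530457
t 18.875 p [431.9 -36.8   9.1] shift then [-326.9  114.2 -101. ] turned-frame shift [-326.8  114.5 -100.9] turn [ 0.  -0.   0.1]
```

{"method": "drive_tool", "body": {"deltas": [[0, 0, -0.025, 0, 0, 0, 0.03], [0, 0, -0.035, 0, 0, 0, 0.03], [-0.035, 0.0122, -0.025, 0, 0, 0, 0.03], [-0.055, 0.0192, 0, 0, 0, 0, 0.03], [-0.058, 0.0203, 0, 0, 0, 0, 0.03]]}}

```text
t: 19.5
eef_pos: [449.8, -194.0, 94.8]
tcp_rot: [0.782, 0.624, 0.001, 0.001]
contact_force: [0.8, -0.1, 0.4]
finger_gap: 36.1
gripper_force: 25.2
```

{"method": "drive_tool", "body": {"deltas": [[-0.058, 0.0203, 0, 0, 0, 0, 0.03], [-0.055, 0.0192, 0, 0, 0, 0, 0.03], [-0.04, 0.014, 0, 0, 0, 0, 0.03], [-0.026, 0.0091, 0, 0, 0, 0, 0.03], [0, 0, 0, 0, 0, 0, 0.03]]}}

```text
t: 20.12
eef_pos: [470.2, -383.1, 93.6]
tcp_rot: [0.783, 0.622, 0.0, 0.0]
contact_force: [0.3, 0.4, -1.0]
finger_gap: 36.2
gripper_force: 25.2
```

```bash
python3 - <<'E'
from h import *
s=sensors.read_state();print(s["finger_gap"],s["joint_positions"])
go(531,-381,30,77)
E
```

```text
36.206969450940775 [-6.83700789e-01  4.81479950e-01 -1.70584646e-01  9.17876499e-01
  9.24715259e-06  1.11542411e+00]
t 20.125 p [ 470.2 -383.1   93.6] shift then [15.8 58.7 63.7] turned-frame shift [15.7 58.8 63.6] turn [ 0.   0.  -0.1]
```

{"method": "drive_tool", "body": {"deltas": [[0.005, 0.02, 0.005, 0, 0, 0, 0.03], [0.006, 0.024, 0.01, 0, 0, 0, 0.03], [0.004, 0.0147, 0.02, 0, 0, 0, 0.03], [0, 0, 0.02, 0, 0, 0, 0.03], [0, 0, 0.013, 0, 0, 0, 0.03]]}}

```text
t: 20.75
eef_pos: [530.2, -377.7, 23.4]
tcp_rot: [0.782, 0.624, -0.0, -0.002]
contact_force: [-0.9, -0.6, -1.2]
finger_gap: 36.3
gripper_force: 25.2
```

{"method": "drive_tool", "body": {"deltas": [[0, 0, 0.012, 0, 0, 0, 0.03], [0, 0, 0.008, 0, 0, 0, 0.03], [0, 0, 0.0, 0, 0, 0, 0.03], [0, 0, 0, 0, 0, 0, 0.03], [0, 0, 0, 0, 0, 0, 0.03]]}}

```text
t: 21.38
eef_pos: [530.8, -379.9, 6.1]
tcp_rot: [0.782, 0.623, 0.0, 0.0]
contact_force: [0.0, -0.8, -0.7]
finger_gap: 35.9
gripper_force: 25.2
```

{"method": "drive_tool", "body": {"deltas": [[0, 0, 0.0015, 0, 0, 0, 0.03], [0, 0, 0.0005, 0, 0, 0, 0.03], [0, 0, 0, 0, 0, 0, 0.045], [0, 0, 0, 0, 0, 0, 0.055], [0, 0, 0, 0, 0, 0, 0.055]]}}

```text
t: 22.0
eef_pos: [530.5, -379.6, 3.5]
tcp_rot: [0.782, 0.623, -0.0, -0.0]
contact_force: [-0.2, -0.3, 0.6]
finger_gap: 55.2
gripper_force: 0.0
```

{"method": "drive_tool", "body": {"deltas": [[0, 0, -0.015, 0, 0, 0, 0.055], [0, 0, -0.03, 0, 0, 0, 0.055], [0, 0, -0.035, 0, 0, 0, 0.055], [0, -0.02, -0.015, 0, 0, 0, 0.055], [0, -0.03, 0, 0, 0, 0, 0.055]]}}

```text
t: 22.62
eef_pos: [483.7, -369.8, 101.8]
tcp_rot: [0.782, 0.623, 0.001, 0.003]
contact_force: [-0.7, -0.5, 0.6]
finger_gap: 55.0
gripper_force: 0.0
```

```bash
python3 - <<'E'
from h import *
s=sensors.read_state();f=grab_frame("wrist")
for k,z in(("cup_mid",33),("bowl_mid",9),("tea_light_mid",7.5)):
    print(k,[(round(r["p"],2),np.round(r["xy"]).tolist(),wat(f,s,r["xy"],z).round(1)[:2].tolist()) for r in models.tip_of(f,k)])
go(443,20,110,101)
E
```

```text
cup_mid [(0.97, [179.0, 113.0], [442.7, -291.5])]
bowl_mid [(0.61, [213.0, 219.0], [440.7, -383.8]), (0.19, [312.0, 193.0], [528.1, -379.6])]
tea_light_mid [(0.59, [313.0, 190.0], [528.8, -378.3])]
t 22.825 p [ 482.1 -368.7   99.8] shift then [ 370.1 -125.2  -10.5] turned-frame shift [389.   35.8 -10.2] turn [  0.1   0.  -24. ]
```

{"method": "drive_tool", "body": {"deltas": [[0.04, -0.0135, 0, 0, 0, 0, 0.065], [0.06, -0.0203, 0, 0, 0, 0, 0.065], [0.06, -0.0203, 0, 0, 0, 0, 0.065], [0.06, -0.0203, 0, 0, 0, 0, 0.065], [0.06, -0.0203, 0, 0, 0, 0, 0.065]]}}

```text
t: 23.45
eef_pos: [454.0, -75.9, 99.3]
tcp_rot: [0.782, 0.623, 0.001, 0.001]
contact_force: [0.2, 0.3, 0.2]
finger_gap: 65.1
gripper_force: 0.0
```

{"method": "drive_tool", "body": {"deltas": [[0.055, -0.0186, 0, 0, 0, 0, 0.065], [0.035, -0.012, 0, 0, 0, -8, 0.065], [0, 0, 0, 0, 0, -8, 0.065], [0, 0, 0, 0, 0, -8, 0.065], [0, 0, 0, 0, 0, 0, 0.065]]}}

```text
t: 24.08
eef_pos: [444.3, 17.4, 99.1]
tcp_rot: [0.636, 0.772, 0.001, 0.0]
contact_force: [-0.7, -0.3, -0.8]
finger_gap: 65.0
gripper_force: 0.0
```

```bash
python3 - <<'E'
from h import *
s=sensors.read_state();f=grab_frame("wrist");save(f,"w6.png")
print([(round(r["p"],2),np.round(r["xy"]).tolist(),wat(f,s,r["xy"],8).round(1)[:2].tolist()) for r in models.tip_of(f,"matchbox_mid")])
for r in models.outline_of(f,"matchbox_mid")[:1]:
    c=max(cv2.findContours(r["mask"].astype(np.uint8),0,2)[0],key=cv2.contourArea);b=cv2.boxPoints(cv2.minAreaRect(c))
    W=np.array([wat(f,s,q,14)[:2] for q in b]);print(W.round(1).tolist(),W.mean(0))
go(443.5,41,5,101)
E
```

```text
[(0.98, [261.0, 164.0], [441.3, 42.2])]
[[416.6, 66.8], [453.4, 75.3], [467.9, 17.1], [429.0, 8.2]] [441.74140656  41.82425322]
t 24.225 p [443.6  16.9  98.9] shift then [23.7  4.5 93.9] turned-frame shift [23.7  4.5 93.9] turn [ 0.  0. -0.]
```

View pics/w6.png

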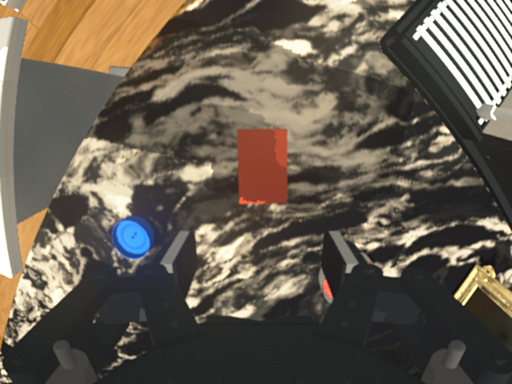

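Wrist view: the match box is at (262,166), square to the fingers and slightly ahead.

{"method": "drive_tool", "body": {"deltas": [[0.015, 0.002, 0.02, 0, 0, 0, 0.065], [0.0098, 0.0012, 0.03, 0, 0, 0, 0.065], [0, 0, 0.025, 0, 0, 0, 0.065], [0, 0, 0.015, 0, 0, 0, 0.065], [0, 0, 0.004, 0, 0, 0, 0.065]]}}

```text
t: 24.85
eef_pos: [440.7, 41.6, 3.9]
tcp_rot: [0.636, 0.772, -0.001, -0.001]
contact_force: [-1.0, -0.2, -0.2]
finger_gap: 65.3
gripper_force: 0.0
```

{"method": "drive_tool", "body": {"deltas": [[0, 0, 0, 0, 0, 0, 0.065], [0, 0, 0, 0, 0, 0, 0.03], [0, 0, 0, 0, 0, 0, 0.03], [0, 0, 0, 0, 0, 0, 0.03], [0, 0, 0, 0, 0, 0, 0.03]]}}

```text
t: 25.48
eef_pos: [442.2, 41.8, 5.6]
tcp_rot: [0.636, 0.772, 0.001, 0.001]
contact_force: [-0.6, -0.4, 5.9]
finger_gap: 38.7
gripper_force: 25.7
```

{"method": "drive_tool", "body": {"deltas": [[0, 0, -0.01, 0, 0, 0, 0.03], [0, 0, -0.02, 0, 0, 0, 0.03], [0, 0, -0.03, 0, 0, 0, 0.03], [0, 0, -0.03, 0, 0, 0, 0.03], [0, 0, 0, 0, 0, 0, 0.03]]}}

```text
t: 26.1
eef_pos: [443.5, 42.0, 97.3]
tcp_rot: [0.636, 0.772, 0.002, 0.002]
contact_force: [-0.0, 0.1, 0.1]
finger_gap: 38.5
gripper_force: 25.2
```

```bash
python3 - <<'E'
from h import *
s=sensors.read_state();print(s["finger_gap"])
go(470,-440,95,101)
E
```

```text
38.53761952943467
t 26.1 p [443.5  42.   97.3] shift then [-478.2  -66.5    2.1] turned-frame shift [-478.2  -66.     2.3] turn [0.3 0.  0.1]
```

{"method": "drive_tool", "body": {"deltas": [[-0.035, -0.0049, 0, 0, 0, 0, 0.03], [-0.055, -0.0077, 0, 0, 0, 0, 0.03], [-0.06, -0.0083, 0, 0, 0, 0, 0.03], [-0.06, -0.0083, 0, 0, 0, 0, 0.03], [-0.06, -0.0083, 0, 0, 0, 0, 0.03]]}}

```text
t: 26.72
eef_pos: [455.6, -232.0, 93.9]
tcp_rot: [0.636, 0.772, 0.0, -0.001]
contact_force: [0.9, -0.4, -0.2]
finger_gap: 38.2
gripper_force: 25.2
```

{"method": "drive_tool", "body": {"deltas": [[-0.06, -0.0083, 0, 0, 0, 0, 0.03], [-0.06, -0.0083, 0, 0, 0, 0, 0.03], [-0.05, -0.007, 0, 0, 0, 0, 0.03], [-0.035, -0.0049, 0, 0, 0, 0, 0.03], [0, 0, 0, 0, 0, 0, 0.03]]}}

```text
t: 27.35
eef_pos: [467.2, -439.5, 93.3]
tcp_rot: [0.637, 0.771, -0.0, -0.0]
contact_force: [0.4, 1.3, -0.7]
finger_gap: 38.3
gripper_force: 25.2
```

```bash
python3 - <<'E'
from h import *
s=sensors.read_state();print(s["finger_gap"])
go(530,-469,25,101)
E
```

```text
38.29911444628296
t 27.35 p [ 467.2 -439.5   93.3] shift then [-40.8  56.1  68.3] turned-frame shift [-40.9  56.   68.3] turn [-0.   0.  -0.1]
```

{"method": "drive_tool", "body": {"deltas": [[-0.012, 0.017, 0.005, 0, 0, 0, 0.03], [-0.018, 0.024, 0.015, 0, 0, 0, 0.03], [-0.011, 0.015, 0.02, 0, 0, 0, 0.03], [0, 0, 0.02, 0, 0, 0, 0.03], [0, 0, 0.008, 0, 0, 0, 0.03]]}}

```text
t: 27.98
eef_pos: [529.3, -464.1, 24.2]
tcp_rot: [0.635, 0.772, 0.0, -0.003]
contact_force: [-0.6, 0.0, -0.2]
finger_gap: 38.9
gripper_force: 25.2
```

{"method": "drive_tool", "body": {"deltas": [[0, 0, 0.012, 0, 0, 0, 0.03], [0, 0, 0.005, 0, 0, 0, 0.03], [0, 0, 0.0, 0, 0, 0, 0.03], [0, 0, 0, 0, 0, 0, 0.03], [0, 0, 0, 0, 0, 0, 0.03]]}}

```text
t: 28.6
eef_pos: [530.8, -466.9, 10.4]
tcp_rot: [0.636, 0.772, -0.0, 0.001]
contact_force: [-0.9, -0.0, -0.4]
finger_gap: 38.7
gripper_force: 25.2
```

Grasped at TCP z ≈ 5, so lower about 5 mm and release.

{"method": "drive_tool", "body": {"deltas": [[-0.002, 0, 0.003, 0, 0, 0, 0.03], [0, 0, 0.002, 0, 0, 0, 0.03], [0, 0, 0.0005, 0, 0, 0, 0.03], [0, 0, 0, 0, 0, 0, 0.03], [0, 0, 0, 0, 0, 0, 0.03]]}}

```text
t: 29.22
eef_pos: [531.1, -469.0, 5.6]
tcp_rot: [0.636, 0.772, -0.0, 0.001]
contact_force: [-2.0, 0.6, 6.5]
finger_gap: 38.3
gripper_force: 25.9
```

{"method": "drive_tool", "body": {"deltas": [[0, 0, 0, 0, 0, 0, 0.045], [0, 0, 0, 0, 0, 0, 0.06], [0, 0, 0, 0, 0, 0, 0.06], [0, 0, -0.01, 0, 0, 0, 0.06], [0, 0, -0.02, 0, 0, 0, 0.06]]}}

```text
t: 29.85
eef_pos: [530.3, -467.9, 33.9]
tcp_rot: [0.636, 0.772, 0.0, -0.001]
contact_force: [-0.3, -0.3, -0.2]
finger_gap: 60.0
gripper_force: 0.0
```

{"method": "drive_tool", "body": {"deltas": [[0, 0, -0.03, 0, 0, 0, 0.06], [0, 0, -0.03, 0, 0, 0, 0.06], [0, -0.03, -0.02, 0, 0, 0, 0.06], [0, -0.05, 0, 0, 0, 0, 0.06], [0, -0.05, -0.02, 0, 0, 0, 0.06]]}}

```text
t: 30.48
eef_pos: [401.7, -492.8, 133.9]
tcp_rot: [0.635, 0.772, 0.0, -0.001]
contact_force: [-0.6, -0.2, 0.9]
finger_gap: 60.1
gripper_force: 0.0
```

```bash
python3 - <<'E'
from h import *
s=sensors.read_state();f=grab_frame("wrist");save(f,"w7.png")
print(s["eef_pos"])
for k,z in(("cup_mid",33),("bowl_mid",9),("tea_light_mid",7.5),("matchbox_mid",8),("coaster",0)):
    print(k,[(round(r["p"],2),np.round(r["xy"]).tolist(),wat(f,s,r["xy"],z).round(1)[:2].tolist()) for r in models.tip_of(f,k)])
t=grab_frame("top");cv2.imwrite("pics/topf.png",cv2.resize(t["img"][140:260,270:400,::-1],(650,600),interpolation=cv2.INTER_CUBIC))
E
```

```text
[ 401.70306349 -492.76231286  133.94504723]
cup_mid []
bowl_mid [(0.65, [326.0, 77.0], [441.2, -382.9])]
tea_light_mid [(0.77, [410.0, 100.0], [530.1, -380.7])]
matchbox_mid [(0.79, [394.0, 187.0], [534.8, -468.8])]
coaster []
```

View pics/w7.png

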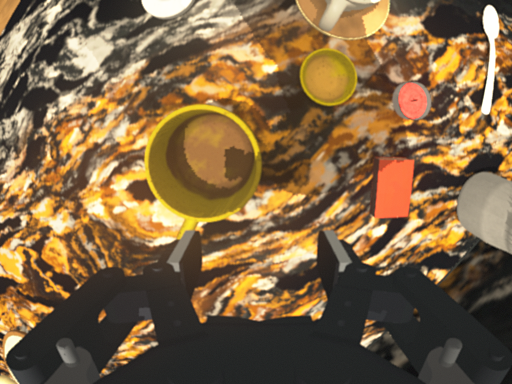

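Bowl (328,77), tea light (411,99) and match box (394,188) stand flat as intended. The mug and spoon are untouched. One last look from above at the cup on the coaster.

View pics/topf.png

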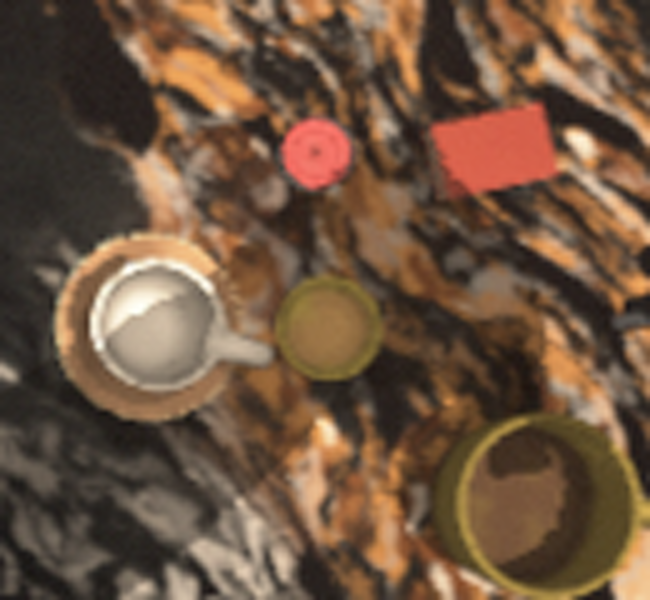

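The cup (157,325) sits centred on the coaster (150,327) within a few mm, allowing for parallax. The other three are in place.

```bash
python3 -c "
from h import *
print(arm.close_job())"
```

```text
the job is handed in; nothing more can be done
None
```

I laid the coffee place and handed it in after about 31 s of the 96 s: the cup is on the coaster, with the bowl, tea light (the small red one) and match box each about 9 cm from its reference; my last pictures show all four within the limits and no bystander pushed, but the hand-in returned no verdict.

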